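Put the flashlight on charge in the mudroom charging drawer

ROBOT

A 6-joint arm with a two-finger parallel gripper is mounted at the origin on the work surface. World frame = base frame: x ahead of the robot, y to its left, z up, the work surface at z = 0. Lengths are in m, angles in degrees, forces in N, time in s.
With the tool pointing down it reaches from about 0.35 to 0.875 m from the base axis. Payload 4.2 kg.
Tool frame: the origin (TCP) lies on the front face of the gripper's body, between the roots of the fingers; the fingertips stand 70 mm ahead of it and the grasp point (between the pads) lies 51 mm ahead of it; z points along the fingers, y is the line along which they close (so a half turn about z gives the same grasp; the last joint's range is limited). The gripper opens to 87 mm and grips with 3 to 60 N. Pads are 19 mm wide; open, the fingers measure 117 mm over their backs; the gripper's body (75 mm by 190 mm) begins 51 mm behind the grasp point.
Start: joints at [89.989, 22.042, 0.453, 0, -68.411, -14.817], TCP at [0.16, 0.604, 0.292] pointing down, gripper open.
Joint ranges: [-179.83, 179.83], [-69.29, 118.12], [-61.27, 80.66], [-181.25, 117.63], [-171.15, -9.14], [-177.46, 177.46]. Speed limits (degrees/s): [159.86, 159.86, 180, 180, 180, 180].

INTERFACE

Orientations are given as a 3x3 rotation matrix whose columns are the frame's x, y, z axes.
In Python, from station import r gives the robot as it stands.
- The arm moves only by the shell command python3 -m pendant 'ROWS' [OPENING]. ROWS is JSON, a list of rows, each a list of 2 entries, a list of its own where there are three numbers: the shift along the tool's x, y, z in mm, then the turn, a rotation vector about the tool's x, y, z in rad. A call has 1 to 10 rows; each row is the pose to reach, as a shift and turn from the pose commanded when the call began, along the tool's axes at that moment; what a row does not reach only later rows make up. A row lasts 1/10 s, in which the tool goes at most 50 mm and 8.59 degrees, less where a joint would pass 70% of its speed; a pose out of reach is approached as far as the arm can. A call with a gripper value outside its range is refused whole. OPENING is the opening, from 0 (shut) to 1 (fully open), set as the call begins (- or left out, the last holds). The fingers move at their own pace and stop on an object; the grip force is fixed at half the most. Time passes only in rows, so rows that repeat a pose let the fingers close. It gives the time, the measured TCP pose, the force, the opening and the grip force at its end, in the units of the state.
- r.sense(): the state, without advancing time (a new reading comes with each control period).
- r.capture(name): name is "side" or "top" or "wrist"; returns a dict with "frame" (384x512x3 uint8, red, green, blue), "vertical_fov" (degrees; the focal length in pixels is half the picture's height over the tangent of half this angle, whatever the lens; pixels are square), "cx", "cy" (the principal point, pixels), "rvec" (rotation vector, rad) and "tvec" (3), from world to camera coordinates, as OpenCV has them. Camera axes: x right, y down, z forward; pixel columns grow to the right and rows downward; lengths in m; the calibration is good to about 2 mm. A picture is of the moment at which its call begins. There is no depth.
- r.finish_job(): hands the job in; it is judged then, once.
The state is a dict: "time_s": time; "joints": joint angles; "joint_velocities": joint speeds; "effort": joint torques, N m; "tcp_pos": TCP position; "ee_rot": TCP orientation; "wrist_force": force on the tool from outside, world axes, zero at the start; "moment": the same for the moment, N m; "gripper_width": opening from 0.0 (shut) to 1.0 (fully open); "gripper_force": force on a finger pad.
Only numpy, scipy, OpenCV 4.12 (cv2) and the standard library are available. Lean on these libraries where they do the work, as an engineer would, in place of code of your own. Each camera call takes 0.05 s, during which the arm holds its last target. There are 200 camera calls.

TASK

Lay the flashlight down flat on the floor of the open charging drawer, beside the power pack and not on it, without dropping it, and let go. Then push the drawer fully shut, and only after that press the larger of the two round buttons on top of the cabinet fully down and let it spring back to start the charge. Leave the smaller button unpressed, and do not shift the other things on the bench or the can on the cabinet.

Things in the scene. Friction and masses are not known exactly. Their poses are not given: they have to be found in the camera images.
- cab: low pine charging cabinet, fixed to the bench, 240 deep (x) x 270 wide (y) x 100 high mm. Origin: centre of its underside; x points to its back, y along its width; the front and drawer face -x. Its top board spans x=-105 to +120, upper face at z=100
- cab_drawer0 (a joint): how far the drawer is out to the cabinet's -x, m: 0 shut, about 0.155 at the start. In the cabinet's frame (mm): inside 228 wide, floor at z=22, side walls up to z=78; inner front wall at x = -99 minus the opening; open to the sky where x is below -105. Wooden front 15 thick, outer face at x = -120 minus the opening, top edge at z=87
- cab_drawer0_handle (a point): middle of the drawer's dark steel bar handle, 35 mm before the drawer front, 62 mm above the bench; bar 11 thick, 120 long along the cabinet's y
- start (a joint): travel of the larger button, m: 0 up, 0.008 fully down; spring, fully down takes 5 N
- start_top (a point): centre of the top face of the larger white round button (cap 40 dia, travel 8) on a dark round housing 56 dia x 12 high, on the cabinet top near its front edge, at the left or the right; top face 24 mm above the cabinet top
- lamp (a joint): travel of the smaller button (not to be pressed), m: 0 up, 0.006 fully down
- lamp_top (a point): centre of the top face of the smaller white round button (cap 22 dia, travel 6) on a dark round housing 38 dia x 12 high, on the cabinet top on the other side; top face 22 mm above the cabinet top
- flashlight: black flashlight, 110 long, lying on the bench. Origin on its axis at mid-length, 20 above what it lies on; x along the axis to the lens. Hexagonal head (x=20 to 55) and hexagonal tail cap (x=-55 to -35), both 40 across flats (46 across corners); between them a round barrel 32 dia to be gripped, its middle at x=-7
- pack: grey power pack 110 x 36 x 22 mm (x, y, z) lying lengthwise on the drawer floor, anywhere across its width; origin at the centre of its underside
- wax: bystander: metal can of boot wax, 68 dia x 70 high, standing on the cabinet top close behind the larger button (4 to 15 mm from its housing, so it stands 46 above the cap); origin centre of its underside
- scraper: bystander: red plastic ice scraper 180 long (x) with 80 wide blade at +x, 20 high, lying on the bench; origin centre of its underside
- shoehorn: bystander: stainless shoe horn about 190 long (x), 45 wide, 10 high, lying on the bench; origin near the middle of its underside
- dish: bystander: green ceramic key dish, 110 dia x 32 high; origin centre of its underside
Things that resemble listed ones, but are neither listed nor needed, are in the scene too. Several things have the shape of the flashlight; the one meant has the colours described above.

How it is judged:
By the outcome, as a careful person would: the job done as asked, in the order asked, and still so for the second after the job is handed in, with the robot touching nothing.
It also fails if it takes over 61 s, if anything falls off the work surface, if the arm or the gripper's body presses on something with over 40 N, if the wrist force passes 120 N, or if a joint passes its speed limit or range.

## Working session

There is one attempt and no reset: what is moved stays moved. The work goes in short steps, Python scripts to look and compute and a shell command to move; the robot and the scene stay as the last step left them, time stands still between calls to the robot, and variables do not carry over. Pictures are saved under pics/ and viewed, at most 10 in all, crops included, and the job is handed in when it is done.

```bash
mkdir -p pics && ls && python3 - <<'E'
from station import r
import cv2,numpy as np
for n in("top","side"):
    c=r.capture(n);cv2.imwrite(f"pics/{n}0.png",cv2.resize(c["frame"][:,:,::-1],(800,600),interpolation=cv2.INTER_CUBIC))
    R=cv2.Rodrigues(np.array(c["rvec"],float))[0];print(n,c["vertical_fov"],c["cx"],c["cy"],(-R.T@np.array(c["tvec"]).reshape(3)).round(3),R.round(3).tolist())
s=r.sense();print(s)
E
```

```text
pics
top 45.78899834282034 247.84973443628454 189.10011081584125 [0.461 0.023 1.214] [[0.018, -1.0, -0.005], [-0.995, -0.018, -0.098], [0.098, 0.007, -0.995]]
side 53.36095491730758 254.11819000991045 194.05129321529532 [0.363 0.732 0.764] [[-0.969, -0.245, -0.017], [-0.151, 0.65, -0.744], [0.193, -0.719, -0.668]]
{'time_s': 0.1, 'joints': array([ 8.99900044e+01,  2.20871124e+01,  3.87619749e-01, -2.54527294e-02,
       -6.84099529e+01, -1.48152164e+01]), 'joint_velocities': array([-0.07112477, -0.20969827,  0.17968752,  0.00838572, -0.00435683,
        0.01522242]), 'effort': array([ 6.85736704e-04, -3.91687202e+01,  1.87937075e+01,  4.23189551e+00,
        1.34630338e-02, -6.99294924e-05]), 'tcp_pos': array([0.15980753, 0.60381448, 0.2912606 ]), 'ee_rot': array([[ 9.66668970e-01, -2.56029160e-01, -4.13399883e-04],
       [-2.56029479e-01, -9.66667087e-01, -1.91007825e-03],
       [ 8.94156700e-05,  1.95225593e-03, -9.99998090e-01]]), 'wrist_force': array([ 0.54400794,  0.0582131 , -0.65754494]), 'moment': array([ 0.02635901, -0.03315815,  0.03470882]), 'gripper_force': 0.0, 'gripper_width': 1.003290595545545}
```

View pics/top0.png

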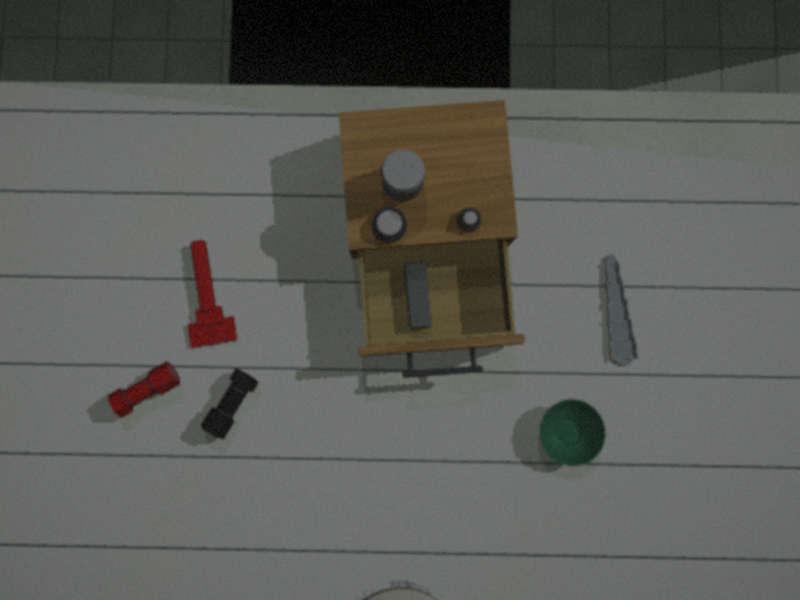

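View pics/side0.png

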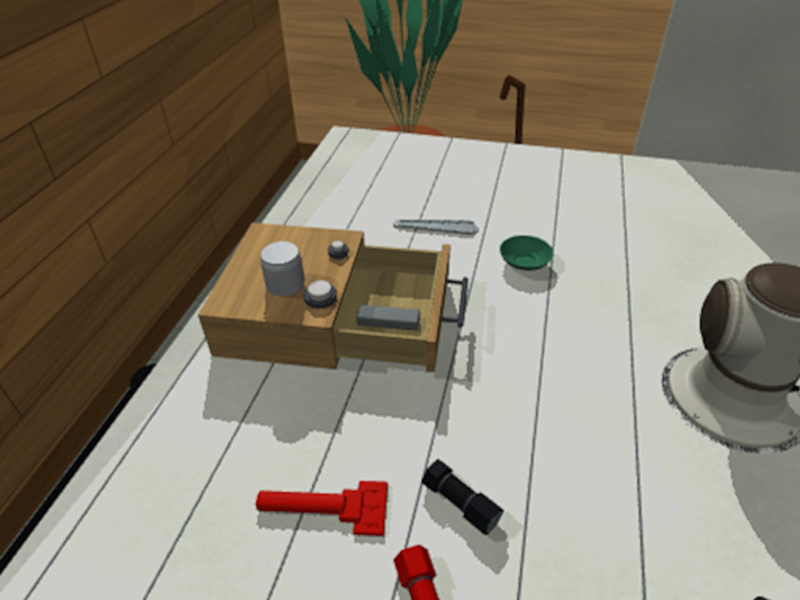

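The top view shows two flashlight-shaped things, a red one at (144,389) and a black one at (229,403). The black one fits the description. The cabinet is at (430,180) with the drawer open towards the robot. The larger button is at (389,223) on the left with the can behind it, and the smaller one is at (469,218). The pack is at (417,294) in the drawer.

```bash
cat > h.py <<'E'
import cv2,numpy as np
from station import r
def ray(c,u,v):
    f=192/np.tan(np.radians(c["vertical_fov"]/2)); R=cv2.Rodrigues(np.array(c["rvec"],float))[0]
    o=-R.T@np.array(c["tvec"],float).reshape(3); return o,R.T@np.array([(u-c["cx"])/f,(v-c["cy"])/f,1])
def at(c,u,v,z):
    o,d=ray(c,u,v); return o+d*(z-o[2])/d[2]
def full(u,v,s=1.5625,x0=0,y0=0): return (u+.5)/s-.5+x0,(v+.5)/s-.5+y0
E
python3 - <<'E'
from h import *
c=r.capture("top")
im=c["frame"][:,:,::-1]
cr=im[225:290,60:175]; a=cv2.resize(cr,None,fx=6,fy=6,interpolation=cv2.INTER_CUBIC)
cv2.imwrite("pics/fl.png",cv2.convertScaleAbs(a,alpha=1.8))
cr=im[60:250,210:345]; a=cv2.resize(cr,None,fx=3,fy=3,interpolation=cv2.INTER_CUBIC)
b=np.zeros((570,405,3),np.uint8);b[:]=a;cv2.imwrite("pics/cab.png",cv2.convertScaleAbs(b,alpha=1.8))
for n,p,z in [("FLtail",(243,380),.04),("FLhead",(215,423),.04),("start",(389,223),.124),("lamp",(470,218),.122),("can",(403,160),.17),("frontL",(349,250),.1),("frontR",(517,236),.1),("backL",(340,113),.1),("backR",(504,101),.1),("hndL",(404,374),.0675),("hndR",(482,370),.0675),("pk1",(406,263),.044),("pk2",(426,261),.044),("pk3",(431,327),.044),("pk4",(410,329),.044),("drL",(360,354),.087),("drR",(523,342),.087)]:
    print(n,at(c,*full(*p),z).round(4))
E
```

```text
FLtail [0.4337 0.2663 0.04  ]
FLhead [0.3632 0.3094 0.04  ]
start [0.6826 0.0306 0.124 ]
lamp [ 0.6931 -0.0956  0.122 ]
can [0.7699 0.011  0.17  ]
frontL [0.6429 0.0934 0.1   ]
frontR [ 0.6701 -0.1728  0.1   ]
backL [0.8667 0.1133 0.1   ]
backR [ 0.8911 -0.1516  0.1   ]
hndL [0.4487 0.0025 0.0675]
hndR [ 0.4574 -0.1225  0.0675]
pk1 [0.6319 0.0017 0.044 ]
pk2 [ 0.6358 -0.0315  0.044 ]
pk3 [ 0.5262 -0.0412  0.044 ]
pk4 [ 0.5223 -0.0066  0.044 ]
drL [0.4791 0.0729 0.087 ]
drR [ 0.5027 -0.1846  0.087 ]
```

View pics/fl.png

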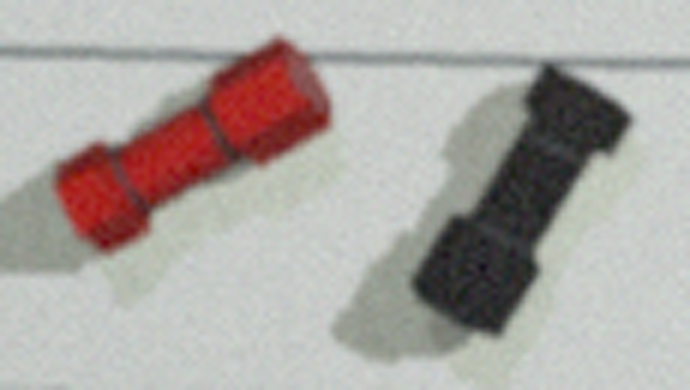

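View pics/cab.png

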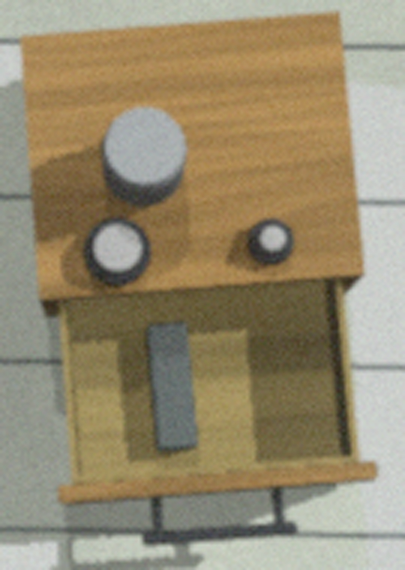

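Crop `fl.png` confirms the black flashlight, with its head at (475,275), its tail at (578,108) and the barrel middle near (530,190). The other one is clearly red. Crop `cab.png` shows the pack left of the drawer's middle, leaving free floor on the right. The measured cabinet sizes match those given: front edge 267 against 270 mm, depth 225 mm.

```bash
cat >> h.py <<'E'
def go(target,yaw=None):
    "shift in tool axes (mm) to TCP target, turn about tool z (rad) to give tool x that yaw (deg)"
    s=r.sense(); R=s["ee_rot"]; d=R.T@(np.array(target)-s["tcp_pos"])*1000
    y0=np.degrees(np.arctan2(R[1,0],R[0,0])); t=0 if yaw is None else -np.radians((yaw-y0+90)%180-90)
    print("tcp",s["tcp_pos"].round(4),"yaw",round(y0,2),"shift",d.round(1),"turn z",round(t,3),"tilt",R[:2,2].round(4)); return d
E
python3 - <<'E'
from h import *
c=r.capture("top"); s=r.capture("side")
f=lambda u,v:full(u,v,6,60,225)
m=at(c,*f(530,190),.03)
a=at(c,*f(578,108),.03);b=at(c,*f(475,275),.03);print(m.round(4),a.round(4),b.round(4),np.degrees(np.arctan2(*(a-b)[[1,0]])))
a=at(c,*f(588,92),.02);b=at(c,*f(458,307),.02);print(a,b,np.degrees(np.arctan2(*(a-b)[[1,0]])))
print("side",at(s,*full(460,488),.03).round(4), "start",at(s,*full(320,289),.124).round(4))
go([m[0],m[1],.2],-32)
E
```

```text
[0.3992 0.2862 0.03  ] [0.4347 0.2669 0.03  ] [0.3627 0.3084 0.03  ] -29.982290975750967
[0.44142934 0.26484492 0.02      ] [0.34808755 0.31758302 0.02      ] -29.466437932863812
side [0.3988 0.2884 0.03  ] start [0.6811 0.037  0.124 ]
tcp [0.1599 0.604  0.2918] yaw -14.83 shift [312.7 245.8  92. ] turn z 0.3 tilt [-0.0001 -0.0009]
```

```bash
python3 -m pendant '[[[45,35,0],[0,0,0.05]],[[90,70,10],[0,0,0.1]],[[130,102,25],[0,0,0.15]],[[170,134,40],[0,0,0.2]],[[210,165,55],[0,0,0.23]],[[250,197,70],[0,0,0.265]],[[285,224,82],[0,0,0.265]],[[313,246,92],[0,0,0.265]],[[313,246,92],[0,0,0.265]],[[313,246,92],[0,0,0.265]]]' 0.85 && python3 - <<'E'
from h import *
c=r.capture("wrist");cv2.imwrite("pics/w1.png",cv2.convertScaleAbs(c["frame"][:,:,::-1],alpha=1.8))
np.save("w1.npy",{k:v for k,v in c.items() if k!="frame"},allow_pickle=True)
go([.399,.287,.08],-30)
E
```

```text
time_s: 1.25
tcp_pos: [0.4002, 0.2848, 0.1997]
ee_rot: [[0.864, -0.503, -0.001], [-0.503, -0.864, -0.001], [-0.0, 0.001, -1.0]]
wrist_force: [-0.2, 0.3, -0.5]
gripper_width: 0.852
gripper_force: 0.0
tcp [0.3999 0.2862 0.2004] yaw -30.09 shift [ -1.2  -0.2 120.4] turn z -0.002 tilt [0.0003 0.0002]
```

View pics/w1.png

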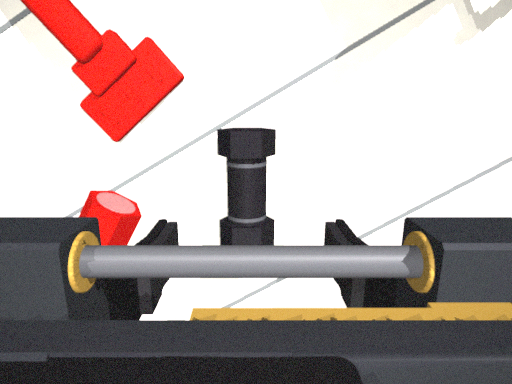

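The wrist view shows the barrel upright and aligned, from about (247,160) to (246,220), roughly centred between the fingers.

```bash
python3 - <<'E'
from h import *
c=np.load("w1.npy",allow_pickle=True).item()
a=at(c,247,162,.03);b=at(c,246,221,.03);m=(a+b)/2
print(a.round(4),b.round(4),np.linalg.norm(a-b),m.round(4),np.degrees(np.arctan2(*(a-b)[[1,0]])))
go([m[0],m[1],.0765],None)
E
```

```text
[0.4196 0.2772 0.03  ] [0.3783 0.3023 0.03  ] 0.0482811201058974 [0.3989 0.2897 0.03  ] -31.387173201665682
tcp [0.3999 0.2862 0.2004] yaw -30.09 shift [ -2.6  -2.5 123.9] turn z 0 tilt [0.0003 0.0002]
```

```bash
python3 -m pendant '[[[-2,-2,40],[0,0,0.01]],[[-2,-2,75],[0,0,0.01]],[[-2,-2,100],[0,0,0.01]],[[-2,-2,115],[0,0,0.01]],[[-2,-2,123],[0,0,0.01]],[[-2,-2,123],[0,0,0.01]]]' 0.85 && python3 -m pendant '[[[0,0,0],[0,0,0]],[[0,0,0],[0,0,0]],[[0,0,0],[0,0,0]],[[0,0,0],[0,0,0]],[[0,0,0],[0,0,0]],[[0,0,0],[0,0,0]],[[0,0,0],[0,0,0]],[[0,0,0],[0,0,0]]]' 0
```

```text
time_s: 1.9
tcp_pos: [0.3983, 0.2901, 0.0768]
ee_rot: [[0.862, -0.507, -0.0], [-0.507, -0.862, -0.001], [-0.0, 0.001, -1.0]]
wrist_force: [-0.5, -0.4, 0.7]
gripper_width: 0.849
gripper_force: 0.0
time_s: 2.7
tcp_pos: [0.3989, 0.289, 0.0774]
ee_rot: [[0.861, -0.509, 0.0], [-0.509, -0.861, 0.0], [0.0, -0.0, -1.0]]
wrist_force: [-0.6, 0.1, 1.6]
gripper_width: 0.367
gripper_force: 30.0
```

Gripped: the opening is 31.9 mm, which matches the 32 mm barrel. Next I lift and carry.

```bash
python3 -m pendant '[[[0,0,-15],[0,0,0]],[[0,0,-50],[0,0,0]],[[0,0,-90],[0,0,0]],[[0,0,-120],[0,0,0]],[[0,0,-130],[0,0,0]],[[0,0,-130],[0,0,0]]]' && python3 - <<'E'
from h import *
go([.593,-.1009,.2],5.3)
E
```

```text
time_s: 3.3
tcp_pos: [0.3988, 0.2892, 0.2079]
ee_rot: [[0.861, -0.509, 0.001], [-0.509, -0.861, 0.002], [-0.0, -0.002, -1.0]]
wrist_force: [-0.3, 0.1, -2.8]
gripper_width: 0.36
gripper_force: 30.0
tcp [0.3988 0.2892 0.2079] yaw -30.6 shift [365.7 236.9   7.3] turn z -0.627 tilt [0.001  0.0021]
```

```bash
python3 -m pendant '[[[15,10,0],[0,0,0]],[[45,30,0],[0,0,-0.05]],[[85,55,0],[0,0,-0.12]],[[125,81,0],[0,0,-0.2]],[[165,107,0],[0,0,-0.28]],[[205,133,0],[0,0,-0.36]],[[240,156,0],[0,0,-0.43]],[[270,175,0],[0,0,-0.5]],[[300,195,0],[0,0,-0.56]],[[320,208,0],[0,0,-0.627]]]' && python3 - <<'E'
from h import *
go([.593,-.1009,.2],5.3)
E
```

```text
time_s: 4.3
tcp_pos: [0.5679, -0.0551, 0.2038]
ee_rot: [[0.996, 0.093, -0.006], [0.093, -0.996, -0.0], [-0.006, -0.0, -1.0]]
wrist_force: [0.7, -0.1, -2.9]
gripper_width: 0.36
gripper_force: 30.0
tcp [ 0.5679 -0.0551  0.2038] yaw 5.35 shift [20.8 47.9  3.7] turn z 0.001 tilt [-0.0058 -0.0004]
```

```bash
python3 -m pendant '[[[8,20,0],[0,0,0]],[[16,38,0],[0,0,0]],[[20,48,15],[0,0,0]],[[20,48,35],[0,0,0]],[[20,48,45],[0,0,0]],[[20,48,45],[0,0,0]],[[20,48,45],[0,0,0]]]' && python3 - <<'E'
from h import *
go([.593,-.1009,.1],5.3)
s=r.capture("side");w=r.capture("top")
a=cv2.resize(s["frame"][130:260,120:320],None,fx=3,fy=3,interpolation=cv2.INTER_CUBIC)
b=cv2.resize(w["frame"][60:250,210:345],None,fx=1,fy=1);b=cv2.resize(b,(277,390))
cv2.imwrite("pics/p1.png",cv2.convertScaleAbs(np.vstack([a])[:,:,::-1],alpha=1.3)) if 0 else None
L=cv2.convertScaleAbs(a[:,:520],alpha=1.2);T=cv2.convertScaleAbs(b,alpha=1.8)
cv2.imwrite("pics/p1.png",np.hstack([L,T])[:,:,::-1])
E
```

```text
time_s: 5.0
tcp_pos: [0.5927, -0.0985, 0.1616]
ee_rot: [[0.996, 0.094, -0.001], [0.094, -0.996, -0.0], [-0.001, 0.0, -1.0]]
wrist_force: [0.3, -0.4, -1.9]
gripper_width: 0.357
gripper_force: 30.0
tcp [ 0.5927 -0.0985  0.1616] yaw 5.39 shift [ 0.2  2.4 61.6] turn z 0.002 tilt [-0.0013 -0.0004]
```

View pics/p1.png

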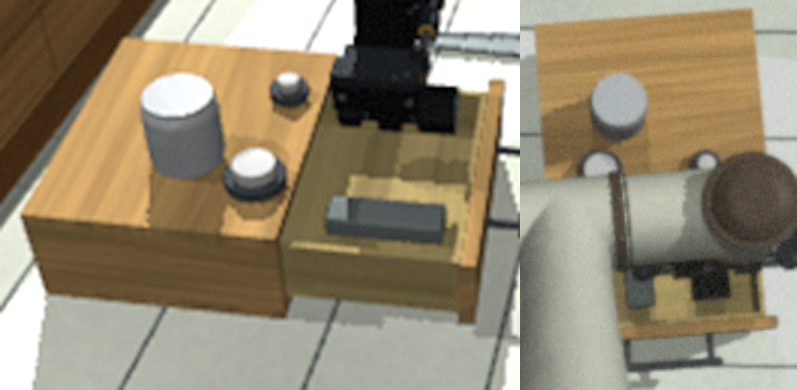

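The side view shows the flashlight held over the free right part of the drawer, between the cabinet edge at (330,100) and the front at (490,100) and clear of the pack at (385,215). Now I lower it.

```bash
python3 -m pendant '[[[0,2,20],[0,0,0]],[[0,2,38],[0,0,0]],[[0,2,50],[0,0,0]],[[0,2,56],[0,0,0]],[[0,2,58],[0,0,0]],[[0,2,60],[0,0,0]],[[0,2,61],[0,0,0]],[[0,2,61],[0,0,0]]]'
```

```text
time_s: 5.9
tcp_pos: [0.5932, -0.1008, 0.1017]
ee_rot: [[0.996, 0.093, 0.001], [0.093, -0.996, 0.0], [0.001, 0.0, -1.0]]
wrist_force: [0.9, -0.5, -2.6]
gripper_width: 0.354
gripper_force: 30.0
```

```bash
python3 -m pendant '[[[0,0,1],[0,0,0]],[[0,0,1],[0,0,0]],[[0,0,1],[0,0,0]]]' | egrep 'tcp|wrist' && python3 -m pendant '[[[0,0,1],[0,0,0]],[[0,0,1],[0,0,0]],[[0,0,1],[0,0,0]]]'| egrep 'tcp|wrist'
```

```text
tcp_pos: [0.5931, -0.1008, 0.1004]
wrist_force: [0.2, -0.0, -1.9]
tcp_pos: [0.5932, -0.1008, 0.0995]
wrist_force: [-0.2, -0.0, -0.9]
```

```bash
python3 -m pendant '[[[0,0,1],[0,0,0]],[[0,0,1],[0,0,0]],[[0,0,1],[0,0,0]],[[0,0,1],[0,0,0]]]' | egrep 'tcp|wrist'
```

```text
tcp_pos: [0.5938, -0.1007, 0.0994]
wrist_force: [-0.9, 1.0, 5.8]
```

Contact at 5.8 N, at the expected height (0.0774 + 0.022 m). I release and rise.

```bash
python3 -m pendant '[[[0,0,0],[0,0,0]],[[0,0,0],[0,0,0]],[[0,0,0],[0,0,0]],[[0,0,0],[0,0,0]],[[0,0,0],[0,0,0]]]' 0.62 && python3 -m pendant '[[[0,0,-10],[0,0,0]],[[0,0,-30],[0,0,0]],[[0,0,-60],[0,0,0]],[[0,0,-100],[0,0,0]],[[-45,0,-110],[0,0,0]],[[-90,0,-110],[0,0,0]],[[-135,0,-110],[0,0,0]],[[-180,0,-110],[0,0,0]],[[-225,-10,-110],[0,0,0]],[[-225,-30,-110],[0,0,0]]]' && python3 - <<'E'
from h import *
c=r.capture("top");s=r.capture("side")
b=cv2.convertScaleAbs(cv2.resize(c["frame"][60:250,210:345],(390,549)),alpha=1.8)
a=cv2.resize(s["frame"][130:260,180:320],None,fx=2.9,fy=2.9,interpolation=cv2.INTER_CUBIC)
o=np.zeros((549,800,3),np.uint8);o[:,:390]=b;o[:a.shape[0],392:392+a.shape[1]]=a[:,:408]
cv2.imwrite("pics/p2.png",o[:,:,::-1])
n=np.array([.9957,.0924,0])
go([*(np.array([.7602,-.0301])-.34*n[:2]),.2],5.3)
E
```

```text
time_s: 7.4
tcp_pos: [0.5929, -0.1009, 0.098]
ee_rot: [[0.996, 0.093, -0.0], [0.093, -0.996, -0.0], [-0.001, 0.0, -1.0]]
wrist_force: [-0.4, 0.8, 0.0]
gripper_width: 0.609
gripper_force: 0.0
time_s: 8.4
tcp_pos: [0.3601, -0.093, 0.2081]
ee_rot: [[0.996, 0.089, -0.003], [0.089, -0.996, 0.001], [-0.003, -0.001, -1.0]]
wrist_force: [0.8, -0.1, 0.1]
gripper_width: 0.621
gripper_force: 0.0
tcp [ 0.3652 -0.0913  0.2094] yaw 5.45 shift [ 59.  -24.3   9.6] turn z 0.003 tilt [0.0028 0.0004]
```

View pics/p2.png

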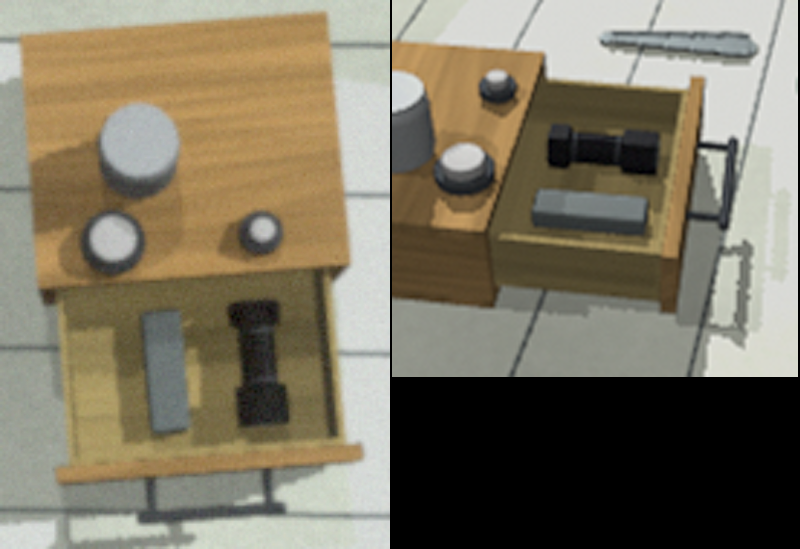

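The flashlight lies flat on the drawer floor, at (262,365) in the left half of the picture, parallel to the pack at (165,370) and clear of it. I close the fingers and go down in front of the handle.

```bash
python3 -m pendant '[[[0,0,0],[0,0,0]],[[15,-8,0],[0,0,0]],[[30,-16,0],[0,0,0]],[[45,-24,0],[0,0,0]],[[50,-26,10],[0,0,0]],[[52,-26,10],[0,0,0]],[[52,-26,10],[0,0,0]]]' 0 && python3 - <<'E'
from h import *
n=np.array([.9957,.0924,0])
go([*(np.array([.7602,-.0301])-.345*n[:2]),.115],5.3)
c=r.capture("top");print("handle mid",at(c,283.4,237.5,.0675).round(4))
E
```

```text
time_s: 9.2
tcp_pos: [0.4153, -0.0612, 0.1973]
ee_rot: [[0.996, 0.093, -0.003], [0.093, -0.996, -0.001], [-0.003, 0.0, -1.0]]
wrist_force: [0.4, 0.2, -1.3]
gripper_width: 0.071
gripper_force: 0.0
tcp [ 0.4153 -0.0612  0.1973] yaw 5.34 shift [ 1.5  0.9 82.3] turn z 0.001 tilt [-0.0026 -0.0006]
handle mid [ 0.454  -0.0602  0.0675]
```

```bash
python3 -m pendant '[[[0,2,30],[0,0,0]],[[0,2,55],[0,0,0]],[[0,2,72],[0,0,0]],[[0,2,80],[0,0,0]],[[0,2,82],[0,0,0]],[[0,2,82],[0,0,0]]]' && python3 -m pendant '[[[5,0,0],[0,0,0]],[[10,0,0],[0,0,0]],[[15,0,0],[0,0,0]],[[20,0,0],[0,0,0]],[[25,0,0],[0,0,0]],[[30,0,0],[0,0,0]],[[36,0,0],[0,0,0]],[[42,0,0],[0,0,0]],[[48,0,0],[0,0,0]],[[54,0,0],[0,0,0]]]'
```

```text
time_s: 9.85
tcp_pos: [0.416, -0.0632, 0.1167]
ee_rot: [[0.996, 0.093, 0.001], [0.093, -0.996, 0.0], [0.001, 0.0, -1.0]]
wrist_force: [-0.3, -0.5, -0.3]
gripper_width: 0.006
gripper_force: 0.0
time_s: 10.85
tcp_pos: [0.4699, -0.0581, 0.1161]
ee_rot: [[0.996, 0.093, -0.0], [0.093, -0.996, -0.0], [-0.0, 0.0, -1.0]]
wrist_force: [-1.4, 0.3, -0.4]
gripper_width: 0.004
gripper_force: 0.6
```

```bash
python3 -m pendant '[[[7,0,0],[0,0,0]],[[14,0,0],[0,0,0]],[[21,0,0],[0,0,0]],[[28,0,0],[0,0,0]],[[35,0,0],[0,0,0]],[[42,0,0],[0,0,0]],[[49,0,0],[0,0,0]],[[56,0,0],[0,0,0]],[[63,0,0],[0,0,0]],[[70,0,0],[0,0,0]]]' && python3 -m pendant '[[[5,0,0],[0,0,0]],[[10,0,0],[0,0,0]],[[15,0,0],[0,0,0]],[[20,0,0],[0,0,0]],[[25,0,0],[0,0,0]],[[29,0,0],[0,0,0]],[[33,0,0],[0,0,0]],[[37,0,0],[0,0,0]],[[41,0,0],[0,0,0]],[[41,0,0],[0,0,0]]]' | egrep 'tcp|wrist'
```

```text
time_s: 11.85
tcp_pos: [0.5397, -0.0515, 0.1162]
ee_rot: [[0.996, 0.093, -0.0], [0.093, -0.996, 0.0], [-0.0, -0.0, -1.0]]
wrist_force: [-1.3, 0.7, -0.9]
gripper_width: 0.003
gripper_force: 0.6
tcp_pos: [0.5811, -0.0477, 0.1164]
wrist_force: [0.0, 0.5, 0.4]
```

```bash
python3 -m pendant '[[[2,0,0],[0,0,0]],[[4,0,0],[0,0,0]],[[6,0,0],[0,0,0]],[[8,0,0],[0,0,0]],[[8,0,0],[0,0,0]]]' | egrep 'tcp|wrist'; python3 -m pendant '[[[1,0,0],[0,0,0]],[[2,0,0],[0,0,0]],[[3,0,0],[0,0,0]],[[4,0,0],[0,0,0]],[[4,0,0],[0,0,0]]]' | egrep 'tcp|wrist'
```

```text
tcp_pos: [0.5885, -0.047, 0.1163]
wrist_force: [-0.7, 0.0, -0.4]
tcp_pos: [0.5916, -0.0467, 0.1161]
wrist_force: [-1.9, -0.2, 1.8]
```

```bash
python3 -m pendant '[[[1,0,0],[0,0,0]],[[2,0,0],[0,0,0]],[[3,0,0],[0,0,0]],[[3,0,0],[0,0,0]]]' | egrep 'tcp|wrist'; python3 -m pendant '[[[1,0,0],[0,0,0]],[[2,0,0],[0,0,0]],[[2,0,0],[0,0,0]]]' | egrep 'tcp|wrist'
```

```text
tcp_pos: [0.5921, -0.0468, 0.1159]
wrist_force: [-8.6, 1.0, 5.4]
tcp_pos: [0.5924, -0.0468, 0.1157]
wrist_force: [-12.0, 1.2, 8.5]
```

A hard stop at TCP x = 0.592, against 0.591 predicted for shut. I back away, rise and check.

```bash
python3 -m pendant '[[[-5,0,0],[0,0,0]],[[-15,0,0],[0,0,0]],[[-30,0,0],[0,0,0]],[[-40,0,-20],[0,0,0]],[[-45,0,-50],[0,0,0]],[[-50,0,-85],[0,0,0]],[[-60,0,-100],[0,0,0]],[[-100,0,-100],[0,0,0]],[[-140,0,-100],[0,0,0]],[[-140,0,-100],[0,0,0]]]' | egrep 'time|tcp|wrist'; python3 - <<'E'
from h import *
c=r.capture("top");s=r.capture("side")
np.save("c2.npy",[{k:v for k,v in q.items() if k!="frame"} for q in(c,s)],allow_pickle=True)
b=cv2.convertScaleAbs(cv2.resize(c["frame"][90:210,210:345],(450,400),interpolation=cv2.INTER_CUBIC),alpha=1.8)
a=cv2.resize(s["frame"][130:260,170:270],(350,455),interpolation=cv2.INTER_CUBIC)
o=np.zeros((455,800,3),np.uint8);o[:400,:450]=b;o[:,450:]=a
cv2.imwrite("pics/p3.png",o[:,:,::-1])
E
```

```text
time_s: 15.55
tcp_pos: [0.4528, -0.0599, 0.216]
wrist_force: [-0.1, 0.2, 0.5]
```

View pics/p3.png

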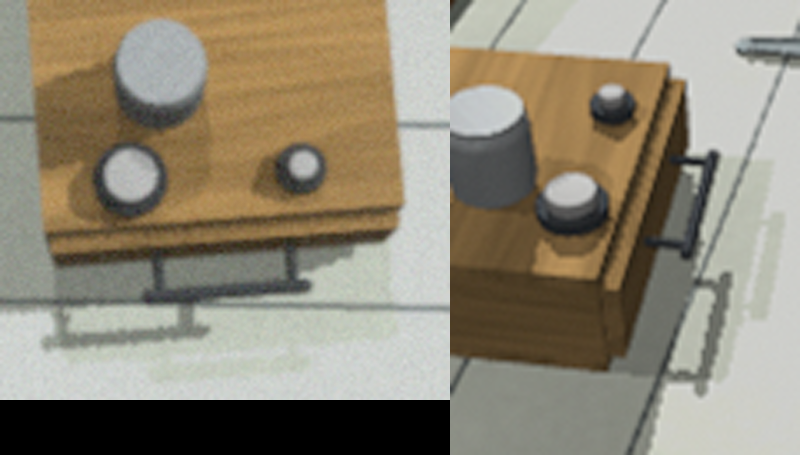

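The drawer looks shut. In the top half its front edge is at about (230,240), flush before the cabinet. The large cap is at (131,175) in the top crop and (571,190) in the side crop, with the can behind it at (160,70).

```bash
python3 - <<'E'
from h import *
t,s=np.load("c2.npy",allow_pickle=True)
O=np.array([.7602,-.0301]);n=np.array([.9957,.0924])
def loc(p): d=p[:2]-O; return (np.array([d@n,d@[-n[1],n[0]]])*1000).round(1)
b=at(t,210+131.5*.3-.35,90+175.5*.3-.35,.124);b2=at(s,170+121.5/3.5-.4,130+190/3.5-.4,.124)
print("start",b.round(4),loc(b),b2.round(4),loc(b2))
for p,z in [((53,253),.087),((397,233),.087),((147,297),.0675),((308,285),.0675)]:
    q=at(t,210+p[0]*.3-.35,90+p[1]*.3-.35,z);print(p,q.round(4),loc(q))
m=(b+b2)/2; go([m[0],m[1],.23],5.3)
E
```

```text
start [0.6832 0.0298 0.124 ] [-71.1  66.8] [0.683  0.0338 0.124 ] [-70.9  70.8]
(53, 253) [0.6307 0.088  0.087 ] [-118.1  129.5]
(397, 233) [ 0.6504 -0.1702  0.087 ] [-122.3 -129.3]
(147, 297) [0.601  0.0167 0.0675] [-154.2   61.3]
(308, 285) [ 0.6124 -0.1058  0.0675] [-154.2  -61.7]
tcp [ 0.4577 -0.0592  0.2171] yaw 5.37 shift [233.  -69.5 -12.1] turn z 0.001 tilt [0.0034 0.0003]
```

The drawer checks as shut: front at -120 mm and handle at -154 mm in the cabinet frame. Next I go above the large button.

```bash
python3 -m pendant '[[[20,-6,-12],[0,0,0]],[[55,-16,-12],[0,0,0]],[[95,-28,-12],[0,0,0]],[[135,-40,-12],[0,0,0]],[[170,-50,-12],[0,0,0]],[[200,-60,-12],[0,0,0]],[[222,-66,-12],[0,0,0]],[[232,-69,-12],[0,0,0]],[[232,-69,-12],[0,0,0]],[[232,-69,-12],[0,0,0]]]' 0 | egrep 'time|tcp|wrist'; python3 -m pendant '[[[0,0,0],[0,0,0]]]' >/dev/null; python3 - <<'E'
from h import *
go([.683,.0315,.198],5.3)
E
```

```text
time_s: 16.65
tcp_pos: [0.6818, 0.0309, 0.2278]
wrist_force: [0.9, -0.3, -0.1]
tcp [0.6814 0.0306 0.2286] yaw 5.32 shift [ 1.7 -0.7 30.6] turn z 0.0 tilt [-0.0001 -0.    ]
```

```bash
python3 -m pendant '[[[1,-1,10],[0,0,0]],[[1,-1,20],[0,0,0]],[[1,-1,27],[0,0,0]],[[1,-1,30],[0,0,0]],[[1,-1,30],[0,0,0]]]' | egrep 'time|tcp|wrist'; python3 -m pendant '[[[0,0,2],[0,0,0]],[[0,0,4],[0,0,0]],[[0,0,6],[0,0,0]],[[0,0,7],[0,0,0]],[[0,0,7],[0,0,0]]]' | egrep 'time|tcp|wrist'
```

```text
time_s: 17.25
tcp_pos: [0.6827, 0.0321, 0.1973]
wrist_force: [-0.3, -0.4, 0.7]
time_s: 17.75
tcp_pos: [0.6833, 0.0322, 0.1918]
wrist_force: [0.3, 0.2, 2.4]
```

```bash
python3 -m pendant '[[[0,0,1],[0,0,0]],[[0,0,3],[0,0,0]],[[0,0,4],[0,0,0]],[[0,0,4],[0,0,0]]]' | egrep 'time|tcp|wrist'; python3 -m pendant '[[[0,0,1],[0,0,0]],[[0,0,2],[0,0,0]],[[0,0,2],[0,0,0]]]' | egrep 'time|tcp|wrist'
```

```text
time_s: 18.15
tcp_pos: [0.6833, 0.0322, 0.1876]
wrist_force: [-0.5, 1.1, 3.7]
time_s: 18.45
tcp_pos: [0.6833, 0.0322, 0.1862]
wrist_force: [-1.4, 0.5, 6.3]
```

```bash
python3 -m pendant '[[[0,0,1],[0,0,0]],[[0,0,2],[0,0,0]],[[0,0,2],[0,0,0]]]' | egrep 'time|tcp|wrist'
```

```text
time_s: 18.75
tcp_pos: [0.6833, 0.0322, 0.186]
wrist_force: [-4.4, 1.7, 12.9]
```

Hard stop at TCP z 0.186 (12.9 N), so the button is fully down. I retract, take a last look and hand in.

```bash
python3 -m pendant '[[[0,0,-3],[0,0,0]],[[0,0,-8],[0,0,0]],[[0,0,-20],[0,0,0]],[[0,0,-50],[0,0,0]],[[-20,0,-80],[0,0,0]],[[-60,0,-90],[0,0,0]],[[-105,0,-90],[0,0,0]],[[-150,0,-90],[0,0,0]],[[-195,0,-90],[0,0,0]],[[-230,0,-90],[0,0,0]]]' | egrep 'time|tcp|wrist'; python3 -m pendant '[[[0,0,0],[0,0,0]],[[0,0,0],[0,0,0]],[[0,0,0],[0,0,0]]]'|grep wrist; python3 - <<'E'
from h import *
c=r.capture("top");s=r.capture("side")
b=cv2.convertScaleAbs(cv2.resize(c["frame"],(400,300)),alpha=1.8);o=np.zeros((455,800,3),np.uint8);o[:300,:400]=b
o[:,400:]=cv2.resize(s["frame"][130:260,160:274],(400,455),interpolation=cv2.INTER_CUBIC)
cv2.imwrite("pics/end.png",o[:,:,::-1])
E
```

```text
time_s: 19.75
tcp_pos: [0.451, 0.0101, 0.2727]
wrist_force: [-0.2, -0.3, -0.2]
wrist_force: [0.5, -0.3, -0.2]
```

View pics/end.png

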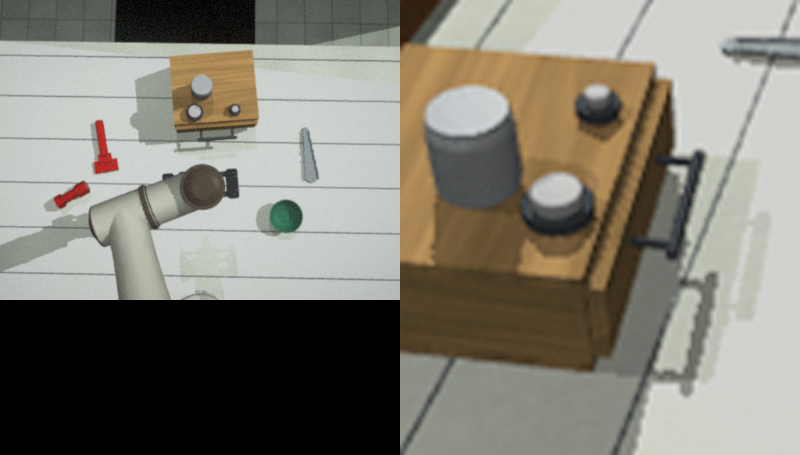

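The drawer is shut, the large button at (557,190) is back up, and the can and the bystanders are where they were. The robot touches nothing.

```bash
python3 -c "
from station import r
print(r.finish_job())"
```

```text
the job is handed in; nothing more can be done
None
```

The job is handed in at about 20 s of the 61 s allowed: the flashlight lies flat in the drawer beside the power pack, the drawer is shut, and the larger button was then pressed fully down and sprang back, with the smaller button and the other items left alone.

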